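# Hook a dishwasher door spring onto its anchor post with a spring puller

## Robot

A 7-joint arm with a two-finger parallel gripper is mounted at the origin on a cart in front of the work surface, level with it; the furniture and walls round the work are solid. World frame = base frame: x ahead of the robot, y to its left, z up, the work surface at z = 0. Lengths are in m, angles in rad, forces in N, time in s.
With the tool pointing down it reaches from about 0.4 to 0.85 m from the base axis. Payload 4.5 kg.
Tool frame: the origin (TCP) lies on the centre line of the jaws, within the pads' length; the fingertips stand 17 mm ahead of it and the grasp point (between the pads) lies 2 mm behind it (r.tip_reach is the distance from the TCP to the fingertips, in m); z points along the fingers, y is the line along which they close (so a half turn about z gives the same grasp; the last joint's range is limited). The gripper opens to 88 mm and grips with 3 to 60 N. Pads are 18 mm wide; open, the fingers measure 123 mm over their backs; the gripper's body (75 mm by 187 mm) begins 45 mm behind the grasp point.
Start: joints at [1.287, 0.689, -0.195, 1.565, 0.157, 0.902, -0.215], TCP at [0.195, -0.594, 0.256] pointing down, gripper open.
Joint ranges: [-3.01, 3.01], [-0.46, 2.08], [-1.47, 1.51], [0.13, 2.56], [-1, 4.14], [0.04, 2.09], [-2.66, 2.66]. Speed limits (rad/s): [2.57, 2.57, 3.14, 3.14, 3.14, 3.14, 3.14].

## Interface

Orientations are given as a unit quaternion [x, y, z, w].
In Python, from plant import r gives the robot as it stands.
- The arm moves only by the tool step_arm, never from a script. Its argument "steps" is a list of rows, each a list of 7 numbers: the shift along the tool's x, y, z in cm, then the turn, a rotation vector about the tool's x, y, z in degrees, then the gripper's target within -1 to 1 (shut at 1, half-way at 0, fully open at -1). A call has 1 to 8 rows; each row shifts and turns the commanded pose from where the row before left it, along the tool's axes as they then stand; what a row does not reach is not made up. A row lasts 1/8 s, in which the tool goes at most 62.5 mm and 10.7 degrees, less where a joint would pass 70% of its speed; a pose out of reach is approached as far as the arm can. A call with a gripper value outside its range is refused whole. The fingers move at their own pace and stop on an object; "force" is the grip in N (left out, the last holds). Time passes only in rows, so rows that do not move let the fingers close. It gives the time, the measured TCP pose, the force, the opening and the grip force at its end, in the units of the state.
- r.get_state(): the state, without advancing time (a new reading comes with each control period).
- r.snapshot(name): name is "side" or "top"; returns a dict with "pixels" (384x512x3 uint8, red, green, blue), "fx", "fy", "cx", "cy" (pixels), "cam_to_world" (4x4, takes a point from camera to world coordinates). Camera axes: x right, y down, z forward; pixel columns grow to the right and rows downward; lengths in m; the calibration is good to about 2 mm. A picture is of the moment at which its call begins. There is no depth.
- r.finish_job(): hands the job in; it is judged then, once.
The state is a dict: "clock": time; "q": joint angles; "qd": joint speeds; "joint_torque": joint torques, N m; "tool_pos": TCP position; "eef_rot": TCP orientation; "contact_force": force on the tool from outside, world axes, zero at the start; "moment": the same for the moment, N m; "opening": opening from 0.0 (shut) to 1.0 (fully open); "finger_force": force on a finger pad.
Only numpy, scipy, OpenCV 4.12 (cv2) and the standard library are available. Lean on these libraries where they do the work, as an engineer would, in place of code of your own. Each camera call takes 0.05 s, during which the arm holds its last target. There are 200 camera calls.

## Task

The dishwasher's door-spring unit is being put together on the worktop: take the spring puller out of its stand, put its pin through the eye at the spring's end, stretch the spring just until its hook clears the anchor post and swing the hook round the post, then ease it back so that the post holds it. Touch the unit with the puller alone, never overstretch the spring, ram it against the post or let it snap, and finally stand the puller back in its stand and leave everything else undisturbed.

Things in the scene. Friction and masses are not known exactly. Their poses are not given: they have to be found in the camera images.
- spring_unit: The door-spring unit: an aluminium base plate 230 x 80 x 10 mm with a low rim (18 mm) on its +y edge, fixed to the worktop, with the spring's lug near one end and the anchor post toward the other. Origin at the centre of its underside; its x axis runs along the plate from the lug to the post, z up. The body includes the spring.
- lug (a point): Centre of the lug pin about which the spring swings level (small friction, -0.6 to +0.12 rad), 34 mm above the worktop, 85 mm from the unit's centre on its -x side; all here is below 46 mm. The spring pulls its end toward the lug with 1 N plus 0.4 N per mm of stretch and is ruined beyond 32 mm (13.8 N): the force is the surest measure of the stretch.
- hook_end: The spring's moving end, 5 mm wire: a J hook, then a closed round eye. Axes: x outward along the spring, z up; origin on the lug's axis while the spring is slack (it moves outward with the stretch). The hook's mouth opens to its +y side; its shank passes the post on the -y side, 7 mm beside the spring's axis. At the start the spring is slack and swung 0.2 to 0.45 rad to the unit's -y side.
- hook (a point): Centre of the hook's bend, where the post's axis lies when the hook is home; 132.5 mm from the lug with the spring slack. The wire's centre line round it is a half circle of 7 mm radius, open toward the lug, ending in the lip at +y. Between the lip and the mouth's inner side (a cross bar nearer the lug) the mouth is 13 mm wide.
- eye (a point): Centre of the round pull eye outside the hook, 16 mm beyond hook along the spring, 34 mm above the worktop. The hole is upright, 13 mm wide; wire 5 mm thick. Below it is air: 24 mm down to the base plate, or 34 mm to the worktop where the eye stands beyond the plate's edge.
- puller_grip (a point): Middle of the puller's square wooden handle, 18 x 18 x 60 mm, standing upright; 63 mm above the tip of its pin. Its x and y axes are square to the handle's faces, z up along the handle. The whole puller weighs about 0.14 kg.
- puller_tip (a point): Lower end of the puller's steel pin: 7 mm in diameter, 28 mm long, bevelled, below a round collar of 22 mm diameter and 5 mm thickness that rests on the stand. With the pin in the eye the tip must be more than 14 mm above the worktop (collar clear of the post's head) and below 28 mm (to hold the eye).
- stand_hole0 (a point): Mouth of the hole in the puller's stand, a fixed wooden block 56 x 56 x 40 mm; centre of the hole at the top face, 40 mm above the worktop. The hole is 11 mm wide and 33 mm deep. Home is the puller upright with its collar on the block, its tip 28 mm below the mouth.
- egg_timer: Bystander: round kitchen timer, 62 mm wide, 50 mm tall; origin under its centre.
- mug: Bystander: small white mug, 64 x 91 x 51 mm; origin under its centre.
- salt: Bystander: salt shaker, 44 mm wide, 90 mm tall; origin under its centre.
- tin: Bystander: food tin, 57 mm wide, 72 mm tall; origin under its centre.
- post_bracket: The slotted bracket that carries the anchor post, fixed on the unit (with the post, 40 x 26 mm); origin on the worktop below slot. The steel post is 8 mm in diameter at the spring's height, with a 12 mm head that ends 42 mm above the worktop and a 15 mm foot up to 22 mm.
- slot (a point): Middle of the post's slot, 34 mm above the worktop, 147.5 mm from the lug along the unit's x axis. The post is clamped anywhere from 6 mm nearer the lug to 6 mm farther; where is not reported: see or feel it. With the post d mm farther, home is 15+d mm of stretch, the hook's mouth faces the post from 22+d to 27+d mm; with less the lip meets it, with more the mouth's inner side.
Things that resemble listed ones, but are neither listed nor needed, are in the scene too. There is more than one size of the part that bears puller_grip; the job needs the smaller.

How it is judged:
On the way, in this order (a step that is already met when the one before it is completed fails the run):
1. the puller's pin is in the spring's eye and stretches the spring by at least 14 mm (horizontal distance between lug and eye above 0.1625 m and contact force between puller and hook_end above 4 N and horizontal distance between puller_tip and eye below 0.012 m), for 0.1 s.
2. the hook is round the post, and the post, no longer the puller, holds the spring (contact force between hook_end and post_bracket above 3.5 N and angle between the x axis of hook_end and the x axis of spring_unit, either way round below 0.035 rad and contact force between puller and hook_end below 2.5 N), for 0.2 s.
At the end, for the whole second after the job is handed in: The hook is home round the anchor post: the stretched spring bears on the post with more than 3.5 N, lies in line with the unit within 0.035 rad and is at rest; the puller stands released in its stand, upright within 0.12 rad, its pin within 6 mm of the hole's centre and at least 24 mm deep (contact force between hook_end and post_bracket above 3.5 N and angle between the x axis of hook_end and the x axis of spring_unit, either way round below 0.035 rad and linear speed of each of hook_end, puller below 0.01 m/s and horizontal distance between puller_tip and stand_hole0 below 0.006 m and z of puller_tip in the frame of stand_hole0 below -0.024 m and angle between puller_grip's own z axis and vertical below 0.12 rad); the robot touches nothing.
It fails at once if the spring is stretched by more than 32 mm (horizontal distance between lug and eye above 0.1805 m).
It fails at once if the hook is rammed against the post or snaps onto it (more than 15 N between them) (contact force between hook_end and post_bracket above 15 N).
It fails at once if the fingers or the arm touch the spring unit (contact force between any of the fingers, the arm and spring_unit above 0.5 N).
It fails at once if a bystander is pushed by more than 20 mm (distance of any of egg_timer, mug, salt, tin from where it was at the start of the episode above 0.02 m).
It also fails if it takes over 72 s, if anything falls off the work surface, if the arm or the gripper's body presses on something with over 40 N, if the wrist force passes 120 N, or if a joint passes its speed limit or range.

## Working session

There is one attempt and no reset: what is moved stays moved. The work goes in short steps, Python scripts to look and compute and a tool call to move; the robot and the scene stay as the last step left them, time stands still between calls to the robot, and variables do not carry over. Pictures are saved under pics/ and viewed, at most 10 in all, crops included, and the job is handed in when it is done.

Besides the shell and the picture viewer there is one more tool, called after "Call:" as name([rows], argument=value, ...), one row to a line, values as JSON. step_arm: Moves the arm, as the interface text tells. Its arguments: {"type":"object","properties":{"steps":{"type":"array","items":{"type":"array","items":{"type":"number"}}},"force":{"type":"number"}},"required":["steps"]}

```bash
mkdir -p pics; ls; cat > h.py <<'E'
import numpy as np,cv2
from plant import r
def snap(n,f):
    s=r.snapshot(n); cv2.imwrite(f,cv2.cvtColor(s["pixels"],cv2.COLOR_RGB2BGR)); 
    np.savez(f[:-4]+'.npz',K=[s["fx"],s["fy"],s["cx"],s["cy"]],T=s["cam_to_world"]); return s
def ray(f,u,v,z):
    d=np.load(f[:-4]+'.npz');K=d['K'];T=d['T']
    a=T[:3,:3]@np.array([(u-K[2])/K[0],(v-K[3])/K[1],1]);o=T[:3,3]
    return o+a*(z-o[2])/a[2]
def proj(f,p):
    d=np.load(f[:-4]+'.npz');K=d['K'];T=d['T']
    c=T[:3,:3].T@(np.array(p)-T[:3,3]); return K[0]*c[0]/c[2]+K[2],K[1]*c[1]/c[2]+K[3]
def crop(f,g,u0,v0,u1,v1,k):
    i=cv2.imread(f)[v0:v1,u0:u1]; cv2.imwrite(g,cv2.resize(i,None,fx=k,fy=k,interpolation=cv2.INTER_CUBIC))
E
python3 - <<'E'
from h import *
a=snap("top","pics/t0.png");b=snap("side","pics/s0.png")
print(a["cam_to_world"],b["cam_to_world"],a["fx"],b["fx"])
print(r.get_state())
cv2.imwrite("pics/both.png",cv2.resize(np.vstack([cv2.imread("pics/t0.png"),cv2.imread("pics/s0.png")]),None,fx=.78,fy=.78))
E
```

```text
pics
[[ 0.00598583 -0.98105667  0.19362844  0.30651   ]
 [-0.99992196 -0.00799543 -0.00959882 -0.07671907]
 [ 0.01096512 -0.19355587 -0.98102798  1.02503802]
 [ 0.          0.          0.          1.        ]] [[ 0.99961534 -0.02098728 -0.01813001  0.52597001]
 [ 0.00818553 -0.40133046  0.91589675 -1.1484734 ]
 [-0.02649831 -0.91569285 -0.4010043   0.5521794 ]
 [ 0.          0.          0.          1.        ]] 348.8945592272489 422.7784204751914
{'clock': 0.1, 'q': array([ 1.28679733,  0.68988608, -0.19449927,  1.56627437,  0.15731924,
        0.90250384, -0.21512098]), 'qd': array([ 0.00144437, -0.00297792,  0.00223346, -0.00253438, -0.00017008,
        0.00163446, -0.00129504]), 'joint_torque': array([-2.16343666e-03, -5.28498209e+01, -1.27088439e+00, -1.53836149e+01,
       -5.24652028e-02,  1.97277237e-03,  3.03482091e-05]), 'tool_pos': array([ 0.19506737, -0.59319142,  0.2549893 ]), 'eef_rot': array([ 9.87397281e-01,  1.58258974e-01, -2.08588984e-04, -8.13761141e-04]), 'contact_force': array([0.11899374, 0.15480942, 0.49999442]), 'moment': array([ 0.00046748, -0.02093038, -0.02226314]), 'finger_force': 0.0, 'opening': 1.0020394481373602}
```

View pics/t0.png

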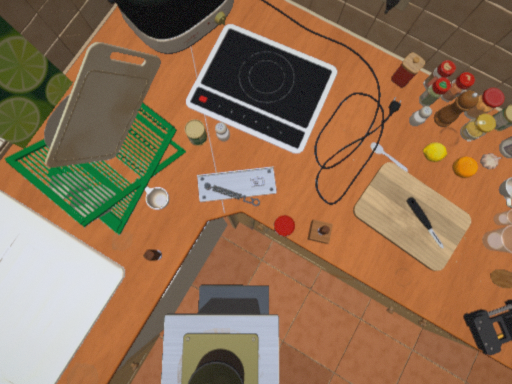

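View pics/s0.png

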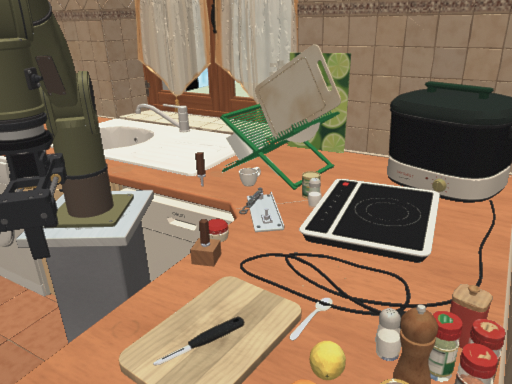

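```bash
python3 - <<'E'
from h import *
crop("pics/t0.png","pics/a1.png",190,155,340,250,5)
i=cv2.imread("pics/s0.png")[140:275,170:300]; j=cv2.imread("pics/t0.png")[235:270,130:175]
a=cv2.resize(i,None,fx=4.4,fy=4.4,interpolation=cv2.INTER_CUBIC);b=cv2.resize(j,None,fx=4.4,fy=4.4,interpolation=cv2.INTER_CUBIC)
c=np.zeros((a.shape[0],a.shape[1]+b.shape[1],3),np.uint8);c[:,:a.shape[1]]=a;c[:b.shape[0],a.shape[1]:]=b
cv2.imwrite("pics/a2.png",c);print(c.shape)
E
```

```text
(594, 770, 3)
```

View pics/a1.png

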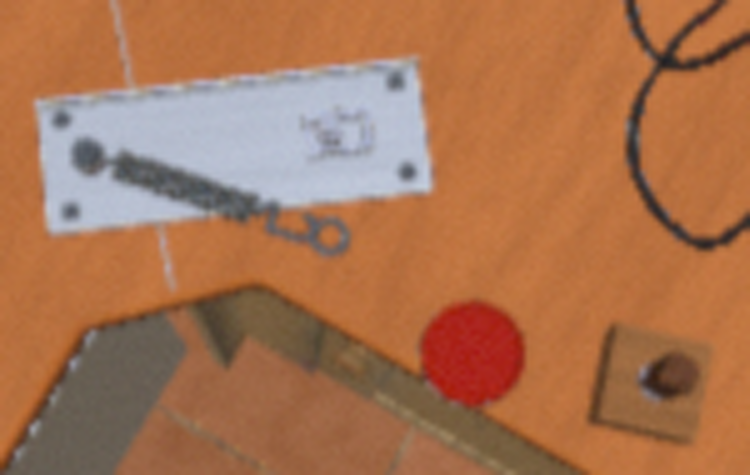

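View pics/a2.png

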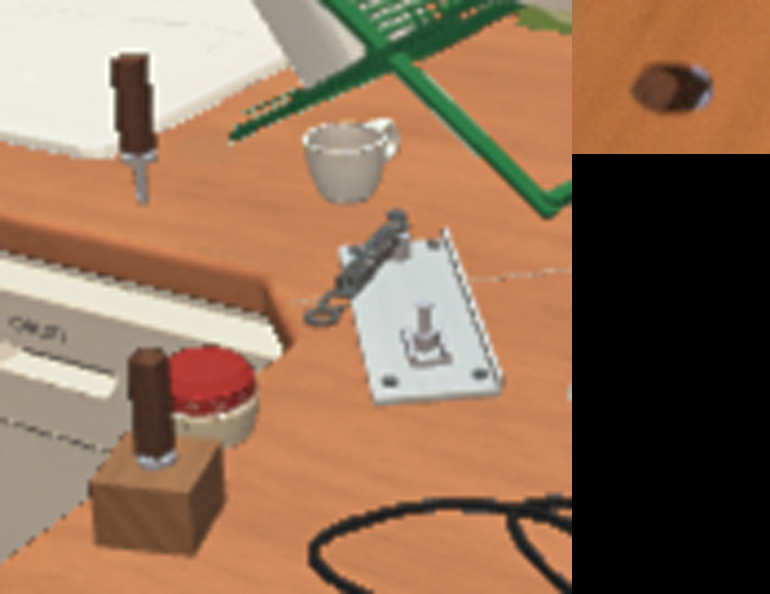

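```bash
cat >> h.py <<'E'
T="pics/t0.png";S="pics/s0.png"
def t(x,y,z): return ray(T,x/5+189.6,y/5+154.6,z)[:2]
def s(x,y,z): return ray(S,x/4.4+169.6,y/4.4+139.6,z)[:2]
E
python3 - <<'E'
from h import *
np.set_printoptions(precision=4,suppress=True)
P={k:t(*v) for k,v in dict(TL=(38,100,.018),TR=(415,60,.018),BR=(432,190,.01),BL=(48,235,.01),lug=(88,155,.042),eye=(328,236,.034),post=(333,140,.042),han=(677,372,.105),sTL=(614,325,.04),sTR=(714,347,.04),sBL=(597,422,.04),sBR=(690,442,.04),spare=(0,0,0),red=(472,352,.05),).items()}
for k in P: print(k,P[k])
print('c',sum(P[k] for k in('TL','TR','BR','BL'))/4,'stand',sum(P[k] for k in('sTL','sTR','sBR','sBL'))/4)
for a,b in(('TL','TR'),('BL','BR'),('sTL','sTR'),('sBL','sBR')):
  d=P[b]-P[a];print(a,b,np.hypot(*d),np.arctan2(d[1],d[0]))
print('side: lug',s(397,215,.044),'eye',s(323,318,.034),'post',s(427,310,.042),'foot',s(427,352,.012),'han',s(150,353,.105))
print('BR',s(375,402,.01),'TR',s(500,385,.018),)
E
```

```text
TL [0.5469 0.0779]
TR [ 0.5733 -0.1457]
BR [ 0.4961 -0.1559]
BL [0.4673 0.0702]
lug [0.509  0.0443]
eye [ 0.4642 -0.094 ]
post [ 0.5189 -0.0965]
han [ 0.3818 -0.277 ]
sTL [ 0.4135 -0.2562]
sTR [ 0.4014 -0.3126]
sBL [ 0.3589 -0.2452]
sBR [ 0.3481 -0.2971]
spare [0.6136 0.106 ]
red [ 0.3967 -0.1745]
c [ 0.5209 -0.0384] stand [ 0.3805 -0.2778]
TL TR 0.22507453607159042 -1.453065183397331
BL BR 0.22791968554440992 -1.444440602665566
sTL sTR 0.057624527430038444 -1.781762922441996
sBL sBR 0.052975716846657125 -1.7752695794207414
side: lug [0.5131 0.0429] eye [ 0.4664 -0.0966] post [ 0.5319 -0.1045] foot [ 0.5314 -0.1034] han [ 0.3848 -0.2782]
BR [ 0.4993 -0.1636] TR [ 0.5746 -0.16  ]
```

```bash
python3 - <<'E'
from h import *
a=cv2.resize(cv2.imread(T)[215:247,302:338],None,fx=16,fy=16,interpolation=cv2.INTER_CUBIC)
cv2.imwrite("pics/a3.png",cv2.convertScaleAbs(a,alpha=1.5,beta=0))
E
```

```text
(no output)
```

View pics/a3.png

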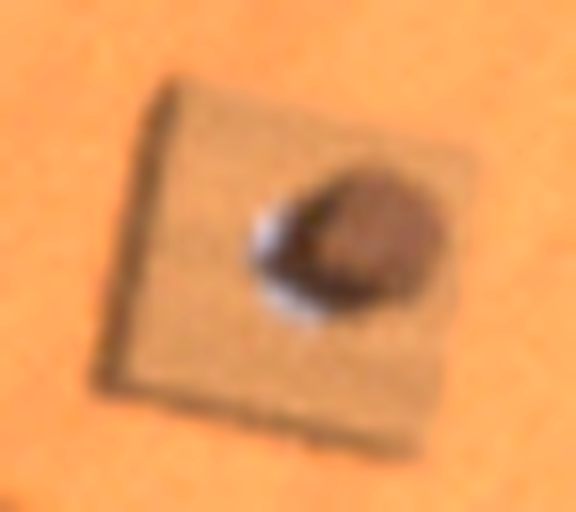

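```bash
python3 - <<'E'
from h import *
i=cv2.imread(S)[214:270,186:226];j=cv2.imread(T)[220:240,314:334]
a=cv2.resize(i,None,fx=10,fy=10,interpolation=cv2.INTER_CUBIC);b=cv2.resize(j,None,fx=20,fy=20,interpolation=cv2.INTER_CUBIC)
c=np.zeros((560,800,3),np.uint8);c[:,:400]=a;c[:400,400:]=b
cv2.imwrite("pics/a4.png",cv2.convertScaleAbs(c,alpha=2.4,beta=-10))
E
```

```text
(no output)
```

View pics/a4.png

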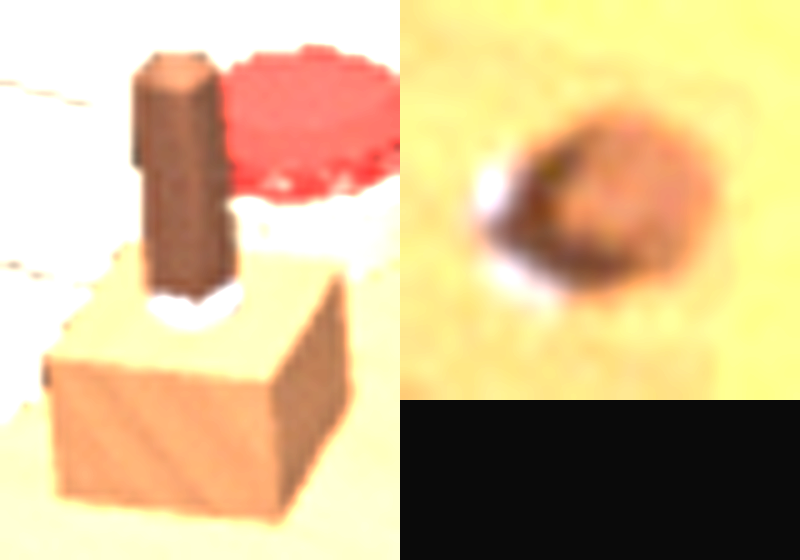

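```bash
python3 - <<'E'
from h import *
q=lambda x,y,z:ray(S,x/10+185.55,y/10+213.55,z)[:2]*1000
a,b,c=q(147,290,.045),q(197,301,.045),q(235,280,.045)
print(a,b,c,[np.degrees(np.arctan2(*(y-x)[::-1])) for x,y in((a,b),(b,c))])
# template: predicted silhouette of handle in both views for each yaw, vs dark mask
def hull(f,c,yaw,ch):
    h=.009;k=h-ch;pts=[(h,k),(k,h),(-k,h),(-h,k),(-h,-k),(-k,-h),(k,-h),(h,-k)]
    R=np.array([[np.cos(yaw),-np.sin(yaw)],[np.sin(yaw),np.cos(yaw)]])
    P=[proj(f,[*(c+R@p),z]) for p in pts for z in(.045,.105)]
    return cv2.convexHull(np.float32(P))
ims={f:cv2.resize(cv2.imread(f),None,fx=8,fy=8,interpolation=cv2.INTER_CUBIC) for f in(T,S)}
msk={}
for f,(u0,v0,u1,v1) in((T,(316,220,334,240)),(S,(197,216,212,246))):
    g=ims[f].astype(int); m=(g.max(2)<118).astype(np.uint8); z=np.zeros_like(m); z[v0*8:v1*8,u0*8:u1*8]=1; msk[f]=m*z; print(f,msk[f].sum()/64)
from scipy.optimize import minimize
for f in(T,S):
  for ch in(.0,.002,.004):
    out=[]
    for d in range(-45,45,9):
      def cost(c):
        m=np.zeros_like(msk[f]); cv2.fillConvexPoly(m,np.int32((hull(f,c/100,np.radians(d),ch)+.5)*8),1); return (m!=msk[f]).sum()/64
      o=minimize(cost,np.array([38.2,-27.7]),method='Nelder-Mead',options=dict(initial_simplex=[[38.2,-27.7],[38.6,-27.7],[38.2,-27.3]],maxiter=40)); out.append((d,round(o.fun,1),o.x.round(2).tolist()))
    print(f,ch,sorted(out,key=lambda x:x[1])[:4],max(x[1] for x in out))
E
```

```text
[ 372.07355664 -278.71604233] [ 384.62701556 -284.27241201] [ 392.5620268 -274.8046886] [np.float64(-23.874977989753845), np.float64(50.03322767217644)]
pics/t0.png 76.921875
pics/s0.png 229.109375
pics/t0.png 0.0 [(-45, np.float64(14.4), [38.15, -27.91]), (-36, np.float64(15.0), [38.09, -27.86]), (-27, np.float64(15.2), [38.22, -27.88]), (36, np.float64(15.3), [38.11, -27.76])] 20.2
pics/t0.png 0.002 [(-27, np.float64(10.0), [38.15, -27.83]), (-36, np.float64(10.1), [38.16, -27.9]), (-18, np.float64(10.6), [38.12, -27.81]), (-9, np.float64(11.4), [38.15, -27.83])] 19.3
pics/t0.png 0.004 [(-36, np.float64(10.0), [38.1, -27.82]), (-45, np.float64(10.5), [38.09, -27.77]), (-9, np.float64(10.7), [38.12, -27.81]), (-27, np.float64(10.9), [38.09, -27.84])] 15.8
pics/s0.png 0.0 [(-9, np.float64(30.0), [38.29, -27.69]), (27, np.float64(31.4), [38.26, -27.76]), (0, np.float64(34.3), [38.31, -27.76]), (18, np.float64(36.7), [38.31, -27.8])] 55.9
pics/s0.png 0.002 [(-18, np.float64(27.9), [38.29, -27.69]), (36, np.float64(28.5), [38.32, -27.93]), (-9, np.float64(28.6), [38.3, -27.7]), (-27, np.float64(28.9), [38.28, -27.57])] 54.8
pics/s0.png 0.004 [(36, np.float64(32.4), [38.27, -27.79]), (-18, np.float64(32.5), [38.3, -27.83]), (-45, np.float64(32.8), [38.32, -27.83]), (-27, np.float64(33.2), [38.35, -28.01])] 52.9
```

Call:
step_arm([
  [3.94,-3.44,0,0,0,0,-1],
  [3.94,-3.44,0,0,0,0,-1],
  [3.94,-3.44,0,0,0,0,-1],
  [3.94,-3.44,0,0,0,0,-1],
  [3.94,-3.44,0,0,0,0,-1],
  [3.94,-3.44,0,0,0,0,-1],
  [3.94,-3.44,0,0,0,0,-1],
  [0,0,0,0,0,9,-1],
], force=50)

```text
clock: 1.1
tool_pos: [0.3845, -0.2744, 0.2556]
eef_rot: [0.997, 0.083, 0.001, -0.001]
contact_force: [-0.3, -0.5, -0.3]
opening: 1.002
finger_force: 0.0
```

Call:
step_arm([
  [0,0,2,0,0,9.3,-1],
  [0,0,2,0,0,9.3,-1],
  [0,0,2,0,0,9.3,-1],
  [0,0,2,0,0,9.3,-1],
  [0,0,0,0,0,0,-1],
])

```text
clock: 1.72
tool_pos: [0.3813, -0.2781, 0.1746]
eef_rot: [0.971, -0.241, -0.002, -0.0]
contact_force: [-0.5, -0.5, -1.5]
opening: 1.003
finger_force: 0.0
```

```bash
cat >> h.py <<'E'
from scipy.spatial.transform import Rotation as Ro
def to(x,y,z,yaw=None):
    st=r.get_state();R=Ro.from_quat(st["eef_rot"]);M=R.as_matrix();p=st["tool_pos"]
    cy=np.degrees(np.arctan2(M[1,1],M[0,1])); yaw=cy if yaw is None else yaw
    # want z down, y at yaw
    a=np.radians(yaw);Y=np.array([np.cos(a),np.sin(a),0]);Z=np.array([0,0,-1.]);X=np.cross(Y,Z)
    rv=np.degrees((R.inv()*Ro.from_matrix(np.c_[X,Y,Z])).as_rotvec())
    print("t",round(st["clock"],2),"p",(p*1000).round(1),"yaw",cy.round(2),"dcm",(M.T@(np.array([x,y,z])-p)*100).round(2),"rot",rv.round(2),"F",st["contact_force"].round(2),"M",st["moment"].round(3),"open",round(st["opening"],3),"ff",round(st["finger_force"],1))
E
python3 -c "
from h import *
to(.382,-.278,.068,-118)"
```

```text
t 1.73 p [ 381.3 -278.1  174.6] yaw -117.88 dcm [ 0.1  -0.05 10.66] rot [0.01 0.2  0.12] F [-0.53 -0.49 -1.46] M [ 0.118 -0.02   0.027] open 1.003 ff 0.0
```

Call:
step_arm([
  [0.1,0,4,0,0.2,0,-1],
  [0,0,4,0,0,0,-1],
  [0,0,2.6,0,0,0,-1],
  [0,0,0,0,0,0,1],
  [0,0,0,0,0,0,1],
  [0,0,0,0,0,0,1],
  [0,0,0,0,0,0,1],
  [0,0,0,0,0,0,1],
], force=50)

```text
clock: 2.72
tool_pos: [0.3834, -0.2795, 0.0702]
eef_rot: [0.97, -0.242, 0.002, 0.001]
contact_force: [-0.3, 0.4, 0.3]
opening: 0.457
finger_force: 0.0
```

```bash
python3 -c "
from h import *
to(.382,-.278,.068,-118)"
```

```text
t 2.73 p [ 383.4 -279.5   70.2] yaw -117.98 dcm [-0.19 -0.07  0.22] rot [ 0.01 -0.25  0.02] F [-0.25  0.36  0.26] M [0.091 0.021 0.015] open 0.457 ff 0.0
```

Call:
step_arm([
  [-0.15,0,0.2,0,-0.2,0,1],
  [0,0,0,0,0,0,1],
  [0,0,0,0,0,0,1],
  [0,0,0,0,0,0,1],
  [0,0,0,0,0,0,1],
  [0,0,0,0,0,0,1],
])

```text
clock: 3.48
tool_pos: [0.3818, -0.2787, 0.0677]
eef_rot: [0.97, -0.242, 0.0, 0.0]
contact_force: [-0.0, -0.1, -0.9]
opening: 0.199
finger_force: 50.0
```

```bash
python3 -c "
from h import *
to(.382,-.278,.068,-118)"
```

```text
t 3.48 p [ 381.8 -278.7   67.7] yaw -117.99 dcm [-0.02 -0.07 -0.03] rot [ 0.   -0.    0.01] F [-0.02 -0.12 -0.92] M [0.069 0.002 0.003] open 0.199 ff 50.0
```

Call:
step_arm([
  [0,0,-1,0,0,0,1],
  [0,0,-2.5,0,0,0,1],
  [0,0,-2.5,0,0,0,1],
  [0,0,0,0,0,-5,1],
  [0,0,0,0,0,-5,1],
  [0,0,0,0,0,0,1],
])

```text
clock: 4.22
tool_pos: [0.3818, -0.2787, 0.1283]
eef_rot: [0.988, -0.157, 0.0, 0.0]
contact_force: [0.5, -0.8, -0.7]
opening: 0.202
finger_force: 50.0
```

```bash
python3 -c "
from h import *
to(.4637,-.097,.118,-108)"
```

```text
t 4.22 p [ 381.8 -278.7  128.3] yaw -108.04 dcm [  2.15 -19.82   1.03] rot [ 0.01 -0.04 -0.04] F [ 0.51 -0.81 -0.66] M [ 0.111 -0.011  0.028] open 0.202 ff 50.0
```

Call:
step_arm([
  [0.5,-4.6,0,0,0,0,1],
  [0.5,-4.6,0,0,0,0,1],
  [0.5,-4.6,0,0,0,0,1],
  [0.5,-4.6,0,0,0,0,1],
  [0.15,-1.4,1.0,0,0,0,1],
  [0,0,0.3,0,0,0,1],
  [0,0,0,0,0,0,1],
])

```text
clock: 5.1
tool_pos: [0.4623, -0.0988, 0.1145]
eef_rot: [0.987, -0.158, -0.001, 0.001]
contact_force: [-0.7, 0.3, -0.6]
opening: 0.2
finger_force: 50.0
```

```bash
python3 -c "
from h import *
snap('side','pics/s1.png');snap('top','pics/t1.png')
to(.4637,-.097,.115,-108)
u,v=proj('pics/s1.png',[.4637,-.097,.034]);print(u,v)
i=cv2.imread('pics/s1.png')
u,v=int(u),int(v);crop('pics/s1.png','pics/a5.png',u-32,v-42,u+48,v+18,10);print(u-32,v-42)
"
```

```text
t 5.2 p [462.7 -98.9 114.8] yaw -108.19 dcm [ 0.04 -0.21 -0.02] rot [ 0.07  0.02 -0.19] F [-0.5  -0.79 -0.77] M [ 0.1   -0.081 -0.006] open 0.2 ff 50.0
242.04439247092407 211.96380566532858
210 169
```

View pics/a5.png

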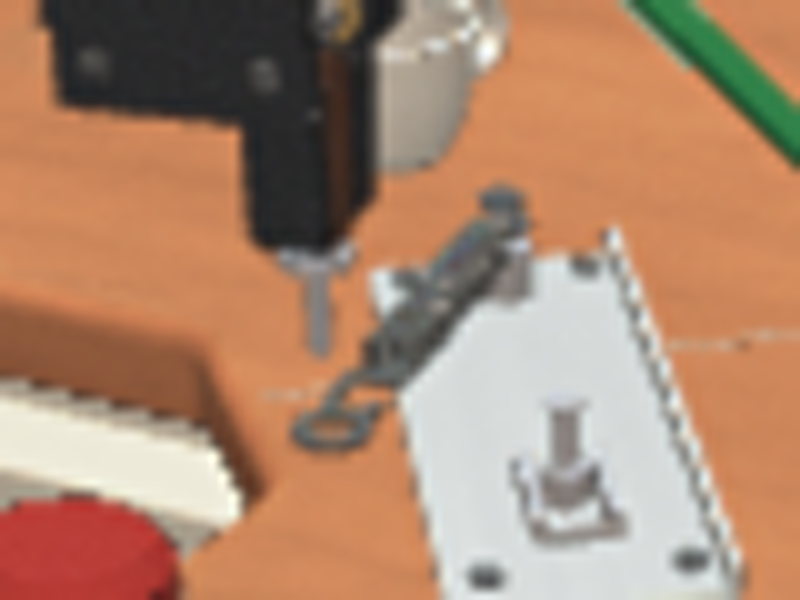

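The side crop shows the pin tip at (319,351), the eye's centre at (330,428), the post head at (565,404).

```bash
python3 -c "
from h import *
q=lambda x,y,z:ray('pics/s1.png',x/10+209.55,y/10+168.55,z)[:2]
tip=q(319,351,.0588);eye=q(330,428,.034);post=q(565,404,.042);lug=q(502,197,.045)
print(tip,eye,eye-tip,'target',eye-tip+[.4627,-.0989],'post rel',post-tip+[.4627,-.0989],lug-tip+[.4627,-.0989])
"
```

```text
[ 0.46300284 -0.0955602 ] [ 0.46495766 -0.09320835] [0.00195482 0.00235185] target [ 0.46465482 -0.09654815] post rel [ 0.53007335 -0.1007957 ] [0.51260525 0.03888178]
```

```bash
python3 -c "
from h import *
to(.4642,-.0968,.090,-108)"
```

```text
t 5.2 p [462.7 -98.9 114.8] yaw -108.19 dcm [ 0.08 -0.25  2.48] rot [ 0.07  0.02 -0.19] F [-0.5  -0.79 -0.77] M [ 0.1   -0.081 -0.006] open 0.2 ff 50.0
```

Call:
step_arm([
  [0.08,-0.25,0,0,0,0,1],
  [0,0,1,0,0,0,1],
  [0,0,1,0,0,0,1],
  [0,0,0.5,0,0,0,1],
  [0,0,0.3,0,0,0,1],
  [0,0,0,0,0,0,1],
])

```text
clock: 5.95
tool_pos: [0.4648, -0.0949, 0.0865]
eef_rot: [0.988, -0.156, -0.0, 0.0]
contact_force: [-0.2, -0.0, -1.0]
opening: 0.199
finger_force: 50.0
```

```bash
python3 -c "
from h import *
to(.4642,-.0968,.077,-108)"
```

```text
t 5.95 p [464.8 -94.9  86.5] yaw -107.99 dcm [0.   0.2  0.95] rot [0.01 0.02 0.01] F [-0.18 -0.05 -0.96] M [ 0.003 -0.004 -0.04 ] open 0.199 ff 50.0
```

Call:
step_arm([
  [0,0.1,0.5,0,0,0,1],
  [0,0,0.4,0,0,0,1],
  [0,0,0,0,0,0,1],
  [0,0.4,0,0,0,0,1],
  [0,0.4,0,0,0,0,1],
  [0,0,0,0,0,0,1],
])

```text
clock: 6.7
tool_pos: [0.4624, -0.1031, 0.0778]
eef_rot: [0.988, -0.156, 0.0, -0.0]
contact_force: [1.0, 2.6, -2.0]
opening: 0.196
finger_force: 50.0
```

```bash
python3 -c "
from h import *
snap('side','pics/s2.png')
to(.4642,-.0968,.077,-108)"
```

```text
t 6.75 p [ 462.4 -102.9   77.8] yaw -107.96 dcm [-0.02 -0.64  0.08] rot [-0.05 -0.01  0.04] F [ 1.2   2.83 -1.59] M [ 0.84  -0.222 -0.02 ] open 0.2 ff 50.0
```

```bash
python3 - <<'E'
from h import *
a=cv2.resize(cv2.imread(T)[168:198,240:280],None,fx=18,fy=18,interpolation=cv2.INTER_CUBIC)
a=np.clip((a.astype(float)-110)*1.7,0,255).astype(np.uint8)
c=np.zeros((580,750,3),np.uint8);c[:540,:720]=a
cv2.imwrite("pics/a6.png",c)
E
```

```text
(no output)
```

View pics/a6.png

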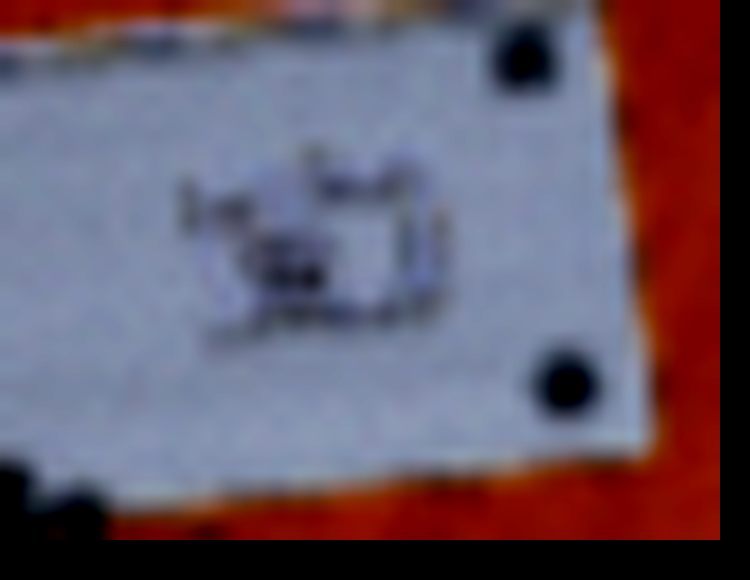

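Call:
step_arm([
  [0,0.3,0,0,0,0,1],
  [0,0.3,0,0,0,0,1],
  [0,0.2,0,0,0,0,1],
  [0,0,0,0,0,0,1],
  [0,0,0,0,0,0,1],
])

```text
clock: 7.38
tool_pos: [0.4601, -0.1101, 0.0777]
eef_rot: [0.988, -0.156, 0.0, -0.001]
contact_force: [1.8, 5.1, -0.6]
opening: 0.202
finger_force: 50.0
```

```bash
cat >> h.py <<'E'
L=np.array([.5105,.0425])
def pol():
    st=r.get_state();p=st["tool_pos"][:2]-L;R=np.hypot(*p);u=p/R;f=st["contact_force"][:2];n=np.array([-u[1],u[0]])
    print("R",(R*1000).round(1),"ang",np.degrees(np.arctan2(u[1],u[0])).round(1),"Fr",(-f@u).round(2),"Ft",(f@n).round(2),"s_force",((-f@u-1)/.4).round(1),"Fdir",np.degrees(np.arctan2(-f[1],-f[0])).round(1))
E
python3 -c "
from h import *
to(.4642,-.0968,.077,-108);pol()"
```

```text
t 7.38 p [ 460.1 -110.1   77.7] yaw -107.92 dcm [-0.02 -1.39  0.07] rot [-0.08 -0.01  0.08] F [ 1.75  5.05 -0.57] M [ 1.523 -0.44  -0.002] open 0.202 ff 50.0
R 160.7 ang -108.3 Fr 5.35 Ft 0.08 s_force 10.9 Fdir -109.1
```

Call:
step_arm([
  [0,0.3,0,0,0,0,1],
  [0,0.3,0,0,0,0,1],
  [0,0.25,0,0,0,0,1],
  [0,0,0,0,0,0,1],
  [0,0,0,0,0,0,1],
])

```text
clock: 8.0
tool_pos: [0.458, -0.117, 0.0777]
eef_rot: [0.988, -0.155, 0.0, -0.001]
contact_force: [2.7, 8.5, -1.9]
opening: 0.197
finger_force: 50.0
```

```bash
python3 -c "
from h import *
to(.4642,-.0968,.077,-108);pol()"
```

```text
t 8.0 p [ 458.  -117.    77.7] yaw -107.83 dcm [-0.03 -2.11  0.08] rot [-0.17 -0.02  0.17] F [ 2.73  8.52 -1.94] M [ 2.109 -0.645 -0.005] open 0.197 ff 50.0
R 167.9 ang -108.2 Fr 8.94 Ft -0.07 s_force 19.9 Fdir -107.7
```

Call:
step_arm([
  [0.89,0.07,0,0,0,-3,1],
  [0.89,-0.02,0,0,0,-3,1],
  [0.89,-0.02,0,0,0,-3,1],
  [0.89,-0.02,0,0,0,-3,1],
  [0.74,-0.02,0,0,0,-2.5,1],
  [0,0,0,0,0,0,1],
  [0,0,0,0,0,0,1],
])

```text
clock: 8.88
tool_pos: [0.4985, -0.1252, 0.0775]
eef_rot: [1.0, -0.029, -0.001, -0.002]
contact_force: [0.5, 8.7, -0.1]
opening: 0.199
finger_force: 50.0
```

```bash
python3 -c "
from h import *
to(.4642,-.0968,.077,-94);pol()"
```

```text
t 8.88 p [ 498.5 -125.2   77.5] yaw -93.35 dcm [-3.59 -2.64  0.07] rot [-0.2   0.09  0.65] F [ 0.46  8.72 -0.08] M [ 2.288 -0.126  0.015] open 0.199 ff 50.0
R 168.1 ang -94.1 Fr 8.73 Ft -0.17 s_force 19.3 Fdir -93.0
```

Call:
step_arm([
  [0.59,0.05,0,0,0,-2,1],
  [0.59,0,0,0,0,-2,1],
  [0,0,0,0,0,0,1],
])

```text
clock: 9.25
tool_pos: [0.5104, -0.126, 0.0775]
eef_rot: [1.0, 0.006, -0.001, -0.002]
contact_force: [0.5, 8.7, -0.6]
opening: 0.199
finger_force: 50.0
```

```bash
python3 -c "
from h import *
to(.4642,-.0968,.077,-90);pol()"
```

```text
t 9.25 p [ 510.4 -126.    77.5] yaw -89.33 dcm [-4.58 -2.97  0.07] rot [-0.22  0.08  0.68] F [ 0.53  8.71 -0.57] M [2.186 0.056 0.045] open 0.199 ff 50.0
R 168.5 ang -90.0 Fr 8.71 Ft 0.53 s_force 19.3 Fdir -93.5
```

Call:
step_arm([
  [0.3,0,0,0,0,-1,1],
  [0.3,0,0,0,0,-1,1],
  [0,0,0,0,0,0,1],
])

```text
clock: 9.62
tool_pos: [0.5159, -0.1258, 0.0774]
eef_rot: [1.0, 0.023, -0.001, -0.002]
contact_force: [-0.2, 9.3, 0.6]
opening: 0.199
finger_force: 50.0
```

```bash
python3 -c "
from h import *
to(.4642,-.0968,.077,-88);pol()"
```

```text
t 9.62 p [ 515.9 -125.8   77.4] yaw -87.34 dcm [-5.03 -3.14  0.07] rot [-0.23  0.11  0.66] F [-0.2   9.26  0.58] M [ 2.218  0.038 -0.016] open 0.199 ff 50.0
R 168.4 ang -88.2 Fr 9.26 Ft 0.1 s_force 20.7 Fdir -88.8
```

Call:
step_arm([
  [0.3,0,0,0,0,-1,1],
  [0,0,0,0,0,0,1],
])

```text
clock: 9.88
tool_pos: [0.5188, -0.1257, 0.0774]
eef_rot: [0.999, 0.032, -0.001, -0.002]
contact_force: [-0.2, 8.7, 0.9]
opening: 0.196
finger_force: 50.0
```

```bash
python3 -c "
from h import *
to(.4642,-.0968,.077,-87);pol()"
```

```text
t 9.88 p [ 518.8 -125.7   77.4] yaw -86.35 dcm [-5.26 -3.23  0.07] rot [-0.23  0.12  0.65] F [-0.19  8.71  0.9 ] M [ 2.261  0.047 -0.016] open 0.196 ff 50.0
R 168.4 ang -87.2 Fr 8.71 Ft 0.24 s_force 19.3 Fdir -88.7
```

Call:
step_arm([
  [0.3,0,0,0,0,-1,1],
  [0,0,0,0,0,0,1],
])

```text
clock: 10.12
tool_pos: [0.5217, -0.1255, 0.0774]
eef_rot: [0.999, 0.041, -0.001, -0.002]
contact_force: [-0.4, 9.0, 0.2]
opening: 0.2
finger_force: 50.0
```

```bash
python3 -c "
from h import *
to(.4642,-.0968,.077,-86);pol()"
```

```text
t 10.12 p [ 521.7 -125.5   77.4] yaw -85.35 dcm [-5.5  -3.33  0.07] rot [-0.24  0.13  0.65] F [-0.39  8.96  0.17] M [2.21  0.094 0.029] open 0.2 ff 50.0
R 168.4 ang -86.2 Fr 8.97 Ft 0.2 s_force 19.9 Fdir -87.5
```

Call:
step_arm([
  [0.3,0,0,0,0,-1,1],
  [0,0,0,0,0,0,1],
])

```text
clock: 10.38
tool_pos: [0.5246, -0.1253, 0.0774]
eef_rot: [0.999, 0.049, -0.001, -0.002]
contact_force: [-1.5, 8.9, 0.1]
opening: 0.199
finger_force: 50.0
```

```bash
python3 -c "
from h import *
to(.4642,-.0968,.077,-85);pol()"
```

```text
t 10.38 p [ 524.6 -125.3   77.4] yaw -84.35 dcm [-5.73 -3.43  0.07] rot [-0.24  0.13  0.65] F [-1.49  8.94  0.06] M [2.158 0.169 0.011] open 0.199 ff 50.0
R 168.4 ang -85.2 Fr 9.03 Ft -0.74 s_force 20.1 Fdir -80.5
```

Call:
step_arm([
  [0.3,0,0,0,0,-1,1],
  [0,0,0,0,0,0,1],
])

```text
clock: 10.62
tool_pos: [0.5275, -0.125, 0.0774]
eef_rot: [0.998, 0.058, -0.001, -0.002]
contact_force: [-0.9, 8.6, 0.6]
opening: 0.202
finger_force: 50.0
```

```bash
python3 -c "
from h import *
to(.4642,-.0968,.077,-84);pol()"
```

```text
t 10.62 p [ 527.5 -125.    77.4] yaw -83.35 dcm [-5.96 -3.53  0.07] rot [-0.25  0.14  0.65] F [-0.94  8.59  0.56] M [ 2.179  0.169 -0.028] open 0.202 ff 50.0
R 168.3 ang -84.2 Fr 8.64 Ft -0.06 s_force 19.1 Fdir -83.8
```

Call:
step_arm([
  [0.3,0,0,0,0,-1,1],
  [0,0,0,0,0,0,1],
])

```text
clock: 10.88
tool_pos: [0.5304, -0.1246, 0.0774]
eef_rot: [0.998, 0.067, -0.001, -0.002]
contact_force: [-0.6, 9.6, 1.3]
opening: 0.198
finger_force: 50.0
```

```bash
python3 -c "
from h import *
to(.4642,-.0968,.077,-83);pol()"
```

```text
t 10.88 p [ 530.4 -124.6   77.4] yaw -82.35 dcm [-6.19 -3.64  0.07] rot [-0.25  0.14  0.65] F [-0.65  9.63  1.27] M [2.18e+00 2.22e-01 2.00e-03] open 0.198 ff 50.0
R 168.3 ang -83.2 Fr 9.63 Ft 0.49 s_force 21.6 Fdir -86.1
```

Call:
step_arm([
  [0.2,0,0,0,0,-0.7,1],
  [0,0,0,0,0,0,1],
])

```text
clock: 11.12
tool_pos: [0.5322, -0.1244, 0.0774]
eef_rot: [0.997, 0.073, -0.001, -0.002]
contact_force: [-1.1, 8.4, 0.1]
opening: 0.198
finger_force: 50.0
```

```bash
python3 -c "
from h import *
to(.4642,-.0968,.077,-83);pol();s=snap('side','pics/s3.png')
crop('pics/s3.png','pics/a7.png',225,165,305,225,10)"
```

```text
t 11.12 p [ 532.2 -124.4   77.4] yaw -81.66 dcm [-6.33 -3.71  0.07] rot [-0.25  0.15  1.34] F [-1.15  8.37  0.07] M [2.167e+00 2.510e-01 1.000e-03] open 0.198 ff 50.0
R 168.3 ang -82.6 Fr 8.45 Ft -0.06 s_force 18.6 Fdir -82.2
```

View pics/a7.png

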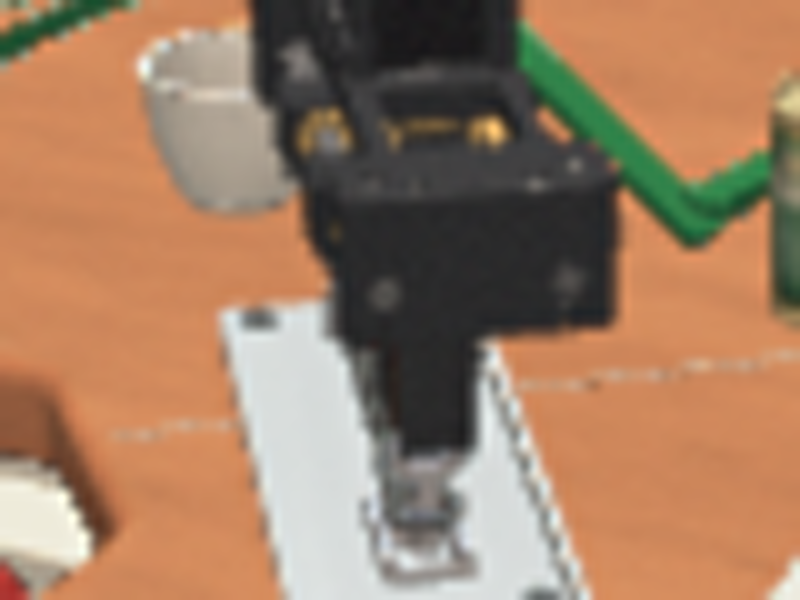

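Call:
step_arm([
  [0.15,0,0,0,0,-0.5,1],
  [0,0,0,0,0,0,1],
])

```text
clock: 11.42
tool_pos: [0.5336, -0.1242, 0.0774]
eef_rot: [0.997, 0.077, -0.002, -0.002]
contact_force: [-0.4, 8.9, 0.8]
opening: 0.201
finger_force: 50.0
```

```bash
python3 -c "
from h import *
to(.4642,-.0968,.077,-83);pol()"
```

```text
t 11.43 p [ 533.6 -124.2   77.4] yaw -81.17 dcm [-6.44 -3.77  0.07] rot [-0.26  0.16  1.83] F [-0.4   8.94  0.83] M [2.127 0.264 0.053] open 0.201 ff 50.0
R 168.3 ang -82.1 Fr 8.91 Ft 0.83 s_force 19.8 Fdir -87.4
```

Call:
step_arm([
  [0.15,0,0,0,0,-0.5,1],
  [0,0,0,0,0,0,1],
])

```text
clock: 11.68
tool_pos: [0.5348, -0.124, 0.0773]
eef_rot: [0.997, 0.081, -0.002, -0.002]
contact_force: [-1.3, 9.1, 1.1]
opening: 0.198
finger_force: 50.0
```

```bash
python3 -c "
from h import *
to(.4642,-.0968,.077,-83);pol()"
```

```text
t 11.68 p [ 534.8 -124.    77.3] yaw -80.67 dcm [-6.53 -3.83  0.07] rot [-0.26  0.19  2.33] F [-1.33  9.07  1.09] M [2.128 0.314 0.05 ] open 0.198 ff 50.0
R 168.2 ang -81.7 Fr 9.16 Ft -0.01 s_force 20.4 Fdir -81.6
```

Call:
step_arm([
  [-0.1,-0.2,0,0,0,0.5,1],
  [0,-0.2,0,0,0,0,1],
  [0,-0.2,0,0,0,0,1],
  [0,0,0,0,0,0,1],
])

```text
clock: 12.18
tool_pos: [0.5332, -0.1191, 0.0774]
eef_rot: [0.997, 0.077, -0.001, -0.001]
contact_force: [-0.9, 6.7, 0.4]
opening: 0.204
finger_force: 50.0
```

```bash
python3 -c "
from h import *
to(.4642,-.0968,.077,-83);pol()"
```

```text
t 12.18 p [ 533.2 -119.1   77.4] yaw -81.2 dcm [-6.47 -3.26  0.07] rot [-0.18  0.16  1.8 ] F [-0.93  6.72  0.36] M [1.702 0.254 0.056] open 0.204 ff 50.0
R 163.2 ang -82.0 Fr 6.79 Ft 0.01 s_force 14.5 Fdir -82.1
```

Call:
step_arm([
  [0,-0.1,0,0,0,0,1],
  [0,-0.1,0,0,0,0,1],
  [0,0,0,0,0,0,1],
])

```text
clock: 12.55
tool_pos: [0.533, -0.1176, 0.0774]
eef_rot: [0.997, 0.076, -0.001, -0.001]
contact_force: [-0.9, 6.2, -0.8]
opening: 0.203
finger_force: 50.0
```

```bash
python3 -c "
from h import *
to(.4642,-.0968,.077,-83);pol()"
```

```text
t 12.55 p [ 533.  -117.6   77.4] yaw -81.23 dcm [-6.48 -3.1   0.07] rot [-0.15  0.14  1.77] F [-0.87  6.25 -0.84] M [1.507 0.197 0.052] open 0.203 ff 50.0
R 161.6 ang -82.0 Fr 6.31 Ft 0.01 s_force 13.3 Fdir -82.1
```

Call:
step_arm([
  [0,-0.1,0,0,0,0,1],
  [0,-0.1,0,0,0,0,1],
  [0,0,0,0,0,0,1],
])

```text
clock: 12.92
tool_pos: [0.5328, -0.1159, 0.0775]
eef_rot: [0.997, 0.076, -0.001, -0.001]
contact_force: [-0.0, 4.9, -0.9]
opening: 0.2
finger_force: 50.0
```

```bash
python3 -c "
from h import *
to(.4642,-.0968,.077,-83);pol()"
```

```text
t 12.93 p [ 532.8 -115.9   77.5] yaw -81.24 dcm [-6.48 -2.93  0.07] rot [-0.13  0.13  1.76] F [-0.01  4.94 -0.85] M [ 1.406  0.161 -0.061] open 0.2 ff 50.0
R 160.0 ang -82.0 Fr 4.89 Ft 0.67 s_force 9.7 Fdir -89.8
```

Call:
step_arm([
  [0,-0.1,0,0,0,0,1],
  [0,-0.1,0,0,0,0,1],
  [0,0,0,0,0,0,1],
])

```text
clock: 13.3
tool_pos: [0.5325, -0.1143, 0.0775]
eef_rot: [0.997, 0.076, -0.001, -0.001]
contact_force: [-1.0, 3.8, -0.1]
opening: 0.201
finger_force: 50.0
```

```bash
python3 -c "
from h import *
to(.4642,-.0968,.077,-83);pol()"
```

```text
t 13.3 p [ 532.5 -114.3   77.5] yaw -81.26 dcm [-6.48 -2.77  0.07] rot [-0.1   0.13  1.74] F [-0.99  3.8  -0.12] M [1.229 0.173 0.02 ] open 0.201 ff 50.0
R 158.4 ang -82.0 Fr 3.9 Ft -0.45 s_force 7.2 Fdir -75.4
```

Call:
step_arm([
  [0,-0.1,0,0,0,0,1],
  [0,-0.1,0,0,0,0,1],
  [0,0,0,0,0,0,1],
])

```text
clock: 13.68
tool_pos: [0.5329, -0.1133, 0.0776]
eef_rot: [0.997, 0.076, -0.001, -0.0]
contact_force: [-1.3, 4.6, -1.4]
opening: 0.2
finger_force: 50.0
```

```bash
python3 -c "
from h import *
to(.4642,-.0968,.077,-83);pol()"
```

```text
t 13.68 p [ 532.9 -113.3   77.6] yaw -81.29 dcm [-6.54 -2.67  0.07] rot [-0.02  0.06  1.71] F [-1.29  4.59 -1.36] M [ 1.199  0.265 -0.053] open 0.2 ff 50.0
R 157.4 ang -81.8 Fr 4.73 Ft -0.63 s_force 9.3 Fdir -74.3
```

Call:
step_arm([
  [0,0,0,0,0,0,1],
  [0,0,0,0,0,0,1],
])

```text
clock: 13.92
tool_pos: [0.5331, -0.1133, 0.0776]
eef_rot: [0.997, 0.076, -0.0, -0.0]
contact_force: [-2.3, 4.6, -1.7]
opening: 0.2
finger_force: 50.0
```

```bash
python3 -c "
from h import *
to(.4642,-.0968,.077,-83);pol()"
```

```text
t 13.93 p [ 533.1 -113.3   77.6] yaw -81.29 dcm [-6.56 -2.68  0.07] rot [-0.01  0.04  1.71] F [-2.3   4.56 -1.66] M [1.188 0.332 0.012] open 0.2 ff 50.0
R 157.5 ang -81.7 Fr 4.84 Ft -1.62 s_force 9.6 Fdir -63.2
```

Call:
step_arm([
  [-0.1,0,0,0,0,0.5,1],
  [0,0,0,0,0,0,1],
])

```text
clock: 14.18
tool_pos: [0.5326, -0.1135, 0.0777]
eef_rot: [0.997, 0.072, 0.0, 0.0]
contact_force: [-0.2, 5.0, -1.6]
opening: 0.199
finger_force: 50.0
```

```bash
python3 -c "
from h import *
to(.4642,-.0968,.077,-83);pol()"
```

```text
t 14.18 p [ 532.6 -113.5   77.7] yaw -81.79 dcm [-6.53 -2.63  0.07] rot [ 0.01 -0.02  1.21] F [-0.16  5.03 -1.63] M [1.16  0.17  0.055] open 0.199 ff 50.0
R 157.6 ang -81.9 Fr 5.0 Ft 0.54 s_force 10.0 Fdir -88.1
```

Call:
step_arm([
  [0,-0.1,0,0,0,0,1],
  [0,0,0,0,0,0,1],
])

```text
clock: 14.42
tool_pos: [0.5325, -0.1129, 0.0778]
eef_rot: [0.997, 0.071, 0.0, 0.0]
contact_force: [0.2, 3.8, -0.8]
opening: 0.199
finger_force: 50.0
```

```bash
python3 -c "
from h import *
to(.4642,-.0968,.077,-83);pol()"
```

```text
t 14.43 p [ 532.5 -112.9   77.8] yaw -81.8 dcm [-6.53 -2.57  0.07] rot [ 0.04 -0.02  1.2 ] F [ 0.15  3.81 -0.82] M [0.952 0.137 0.034] open 0.199 ff 50.0
R 157.0 ang -81.9 Fr 3.75 Ft 0.69 s_force 6.9 Fdir -92.3
```

Call:
step_arm([
  [0,-0.1,0,0,0,0,1],
  [0,-0.1,0,0,0,0,1],
  [0,0,0,0,0,0,1],
])

```text
clock: 14.8
tool_pos: [0.5324, -0.1117, 0.0779]
eef_rot: [0.997, 0.071, 0.0, 0.001]
contact_force: [0.8, -0.1, -1.3]
opening: 0.199
finger_force: 50.0
```

```bash
python3 -c "
from h import *
to(.4642,-.0968,.077,-83);pol()"
```

```text
t 14.8 p [ 532.4 -111.7   77.9] yaw -81.85 dcm [-6.54 -2.45  0.08] rot [ 0.09 -0.05  1.15] F [ 0.85 -0.1  -1.28] M [0.007 0.016 0.071] open 0.199 ff 50.0
R 155.8 ang -81.9 Fr -0.22 Ft 0.82 s_force -3.1 Fdir 173.0
```

Call:
step_arm([
  [0,-0.1,0,0,0,0,1],
  [0,-0.1,0,0,0,0,1],
  [0,0,0,0,0,0,1],
])

```text
clock: 15.18
tool_pos: [0.5318, -0.1086, 0.0778]
eef_rot: [0.997, 0.072, 0.0, 0.0]
contact_force: [-0.5, 0.6, -2.3]
opening: 0.199
finger_force: 50.0
```

```bash
python3 -c "
from h import *
to(.4642,-.0968,.077,-83);pol()"
```

```text
t 15.18 p [ 531.8 -108.6   77.8] yaw -81.78 dcm [-6.52 -2.13  0.07] rot [ 0.01 -0.01  1.22] F [-0.46  0.57 -2.32] M [0.007 0.028 0.009] open 0.199 ff 50.0
R 152.6 ang -82.0 Fr 0.63 Ft -0.38 s_force -0.9 Fdir -50.9
```

Call:
step_arm([
  [0,0.05,0,0,0,0,1],
  [0,0,0,0,0,0,1],
  [0,0,-0.6,0,0,0,1],
  [0,0,-0.8,0,0,0,1],
  [0,0,-1,0,0,0,1],
  [0,0,-1.5,0,0,0,1],
  [0,0,-1.5,0,0,0,1],
  [0,0,0,0,0,0,1],
])

```text
clock: 16.18
tool_pos: [0.5328, -0.1093, 0.1333]
eef_rot: [0.997, 0.072, 0.002, 0.0]
contact_force: [-0.5, -0.7, -1.2]
opening: 0.203
finger_force: 50.0
```

```bash
python3 -c "
from h import *
to(.3818,-.2787,.1315,-108)"
```

```text
t 16.18 p [ 532.8 -109.3  133.3] yaw -81.79 dcm [-17.37  14.61   0.14] rot [ 1.000e-02 -1.800e-01  2.621e+01] F [-0.48 -0.69 -1.19] M [ 0.024 -0.013  0.024] open 0.203 ff 50.0
```

Call:
step_arm([
  [-3.47,2.92,0,0,0,0,1],
  [-3.47,2.92,0,0,0,0,1],
  [-3.47,2.92,0,0,0,0,1],
  [-3.47,2.92,0,0,0,0,1],
  [-3.47,2.92,0,0,0,0,1],
  [0,0,0,0,0,9,1],
  [0,0,0,0,0,9,1],
  [0,0,0,0,0,9,1],
])

```text
clock: 17.18
tool_pos: [0.3808, -0.2785, 0.1315]
eef_rot: [0.986, -0.166, -0.0, -0.0]
contact_force: [0.1, 0.2, -1.4]
opening: 0.205
finger_force: 50.0
```

Call:
step_arm([
  [0,0,0,0,0,9,1],
  [0,0,0,0,0,0,1],
  [0,0,0,0,0,0,1],
])

```text
clock: 17.55
tool_pos: [0.381, -0.2783, 0.1316]
eef_rot: [0.971, -0.239, -0.0, -0.0]
contact_force: [-0.5, -0.6, -1.6]
opening: 0.199
finger_force: 50.0
```

```bash
python3 -c "
from h import *
to(.3818,-.2787,.0677,-118);snap('side','pics/s4.png')
crop('pics/s4.png','pics/a8.png',170,165,270,240,8)"
```

```text
t 17.55 p [ 381.  -278.3  131.6] yaw -117.63 dcm [ 0.1  -0.    6.39] rot [-0.    0.01  0.37] F [-0.48 -0.56 -1.58] M [0.031 0.035 0.007] open 0.199 ff 50.0
```

View pics/a8.png

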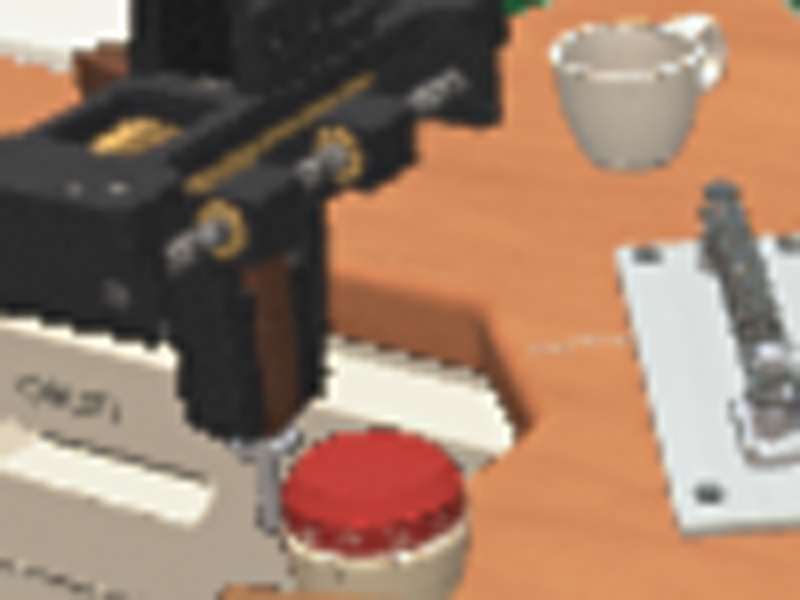

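The picture shows the spring in line with the unit, its hook at the post (around (770,370)), and the puller upright in the jaws above the stand (pin at (268,490)). Lower it in.

Call:
step_arm([
  [0.1,0,1.5,0,0,0.4,1],
  [0,0,1.2,0,0,0,1],
  [0,0,1,0,0,0,1],
  [0,0,0.6,0,0,0,1],
  [0,0,0,0,0,0,1],
])

```text
clock: 18.23
tool_pos: [0.3816, -0.2787, 0.0882]
eef_rot: [0.97, -0.243, -0.0, -0.0]
contact_force: [-0.5, -1.2, -1.0]
opening: 0.199
finger_force: 50.0
```

```bash
python3 -c "
from h import *
to(.3818,-.2787,.0677,-118)"
```

```text
t 18.23 p [ 381.6 -278.7   88.2] yaw -118.19 dcm [ 0.02 -0.01  2.05] rot [-0.    0.06 -0.19] F [-0.45 -1.19 -0.99] M [ 0.034  0.025 -0.048] open 0.199 ff 50.0
```

Tip is in the hole (8 mm deep) with no contact force.

Call:
step_arm([
  [0,0,0.8,0,0,0,1],
  [0,0,0.7,0,0,0,1],
  [0,0,0.4,0,0,0,1],
  [0,0,0.1,0,0,0,1],
  [0,0,0,0,0,0,1],
])

```text
clock: 18.85
tool_pos: [0.3818, -0.2789, 0.0687]
eef_rot: [0.97, -0.244, -0.0, 0.0]
contact_force: [-0.5, -0.3, -0.8]
opening: 0.199
finger_force: 50.0
```

```bash
python3 -c "
from h import *
to(.3818,-.2787,.0677,-118)"
```

```text
t 18.85 p [ 381.8 -278.9   68.7] yaw -118.19 dcm [-0.01 -0.01  0.1 ] rot [ 0.    0.   -0.19] F [-0.47 -0.33 -0.83] M [ 0.079 -0.01  -0.008] open 0.199 ff 50.0
```

Release slowly (gripper to part open), then rise.

Call:
step_arm([
  [0,0,0.08,0,0,0,1],
  [0,0,0,0,0,0,0.5],
  [0,0,0,0,0,0,0.3],
  [0,0,0,0,0,0,0],
  [0,0,0,0,0,0,-0.2],
  [0,0,0,0,0,0,-0.4],
  [0,0,0,0,0,0,-0.4],
  [0,0,0,0,0,0,-0.4],
])

```text
clock: 19.85
tool_pos: [0.3819, -0.2788, 0.0679]
eef_rot: [0.97, -0.244, 0.0, 0.0]
contact_force: [0.6, 0.1, 0.3]
opening: 0.702
finger_force: 0.0
```

Call:
step_arm([
  [0,0,-0.5,0,0,0,-0.4],
  [0,0,-2,0,0,0,-0.4],
  [0,0,-4,0,0,0,-0.4],
  [0,0,-5,0,0,0,-0.4],
  [0,0,-4,0,0,0,-0.4],
  [-5,0,0,0,0,0,-0.4],
  [-5,0,0,0,0,0,-0.4],
  [0,0,0,0,0,0,-0.4],
])

```text
clock: 20.85
tool_pos: [0.2891, -0.2292, 0.2233]
eef_rot: [0.97, -0.244, -0.003, -0.001]
contact_force: [0.5, 0.1, 0.5]
opening: 0.699
finger_force: 0.0
```

```bash
python3 -c "
from h import *
to(.3818,-.2787,.0677,-118);snap('side','pics/s5.png')
a=cv2.imread('pics/s0.png');b=cv2.imread('pics/s5.png')
c=np.hstack([i[165:270,185:290] for i in(a,b)])
cv2.imwrite('pics/a9.png',cv2.resize(c,None,fx=3.8,fy=5,interpolation=cv2.INTER_CUBIC))"
```

```text
t 20.85 p [ 289.1 -229.2  223.3] yaw -118.26 dcm [10.6  -0.02 15.5 ] rot [-0.03  0.32 -0.26] F [0.5  0.05 0.52] M [ 0.036 -0.028 -0.026] open 0.699 ff 0.0
```

View pics/a9.png

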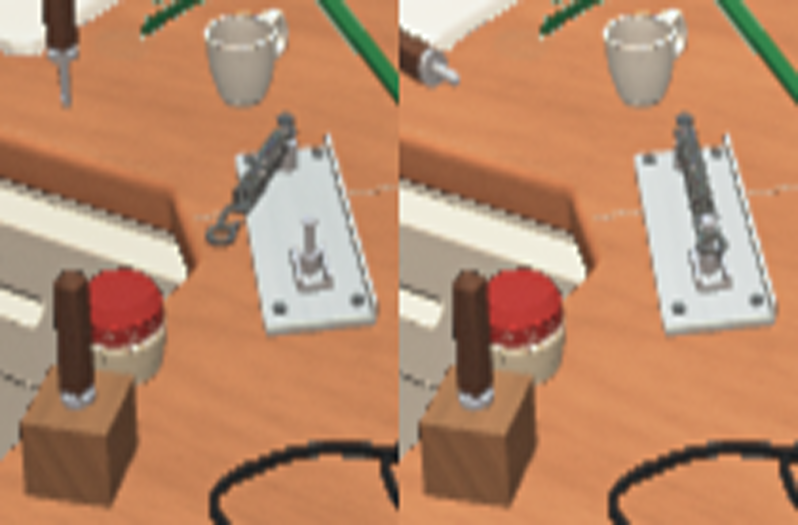

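The puller is home, the hook is round the post in line with the unit, and the bystanders in view have not moved. The unneeded spare puller has toppled over by itself.

```bash
python3 -c "
from plant import r
print(r.finish_job())"
```

```text
the job is handed in; nothing more can be done
None
```

I handed the job in at about 21 s. The hook is round the anchor post and holding the spring, and the puller is standing released in its stand. The egg timer and mug look unmoved; the salt and tin weren't in my last picture. The unneeded spare puller fell over on the worktop without my handling it, and I didn't check it further; no verdict came back on hand-in.

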